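# Bed in a new pad with the red dial brake

### The job

The rotary dial with the red brake lever has a new orange pad that still stands out of its shoe. Press the red lever down to its last (third) notch so that the dial pushes the pad home, and let go so that the ratchet holds it there; then press that brake's yellow release key and hold it down until the lever has sprung all the way back up, and move away. Leave the blue brake lever alone.

Things in the scene. Friction and masses are not known exactly. Their poses are not given: they have to be found in the camera images.
- red_grip (a point): Middle of the top of the red grip (flat bar 76x22x12 mm) on a brake lever, 105 mm from its level hinge (45 mm high). Home: 50 deg up, pointing towards the robot side, point 129 mm high, 63 mm before the hinge. Push down, 3-8 N, tips may slide along the bar; springs back, but catches just past 0.30, 0.58, 0.86 rad. Point's height there: 110, 84, 52 mm; end stop 0.95 rad, 43 mm.
- red_release (a point): Top centre of the yellow release key (30x30 mm pad, 105 mm high, same unit, 70 mm behind the lever's hinge and in line with the lever). Pressed straight down it tilts, sinking up to 12 mm at 2-6 N, and springs back. From 6 mm down it frees the lever, which springs up within 1 s; let go too early, the lever catches at a higher notch. The rising lever stays clear of the key.
- red_pad (a joint): How far the orange pad (27x13 mm face) on the red lever's unit is pushed into its shoe, in m: 0 to 0.001 new, standing out; about 0.007 seated, flush with the shoe. The lever drives shoe and pad against the aluminium dial; only from the third notch on is it pushed over 5 mm. It stays where it is pushed.
- blue_grip (a point): The same point on the blue lever of an identical brake unit that stands beside the red one, to its left or right. To be left as it is.

How it is judged:
On the way, in this order (a step that is already met when the one before it is completed fails the run):
1. the red lever rests in its third notch with the fingers touching nothing (height (world z) of red_grip below 0.065 m and contact force between anything else and the fingers below 0.3 N), for 0.2 s.
2. after the key is pressed, the red lever is back up at home (height (world z) of red_grip above 0.121 m), for 0.2 s.
At the end, for the whole second after the job is handed in: the red lever is back up at home (grip point more than 121 mm above the bench) and its pad has been pushed more than 5 mm into the shoe (height (world z) of red_grip above 0.121 m and value of joint red_pad above 0.005 m); the robot touches nothing.
It fails at once if the blue lever's grip is moved by more than 15 mm (distance of blue_grip from where it was at the start of the episode above 0.015 m).
It also fails if it takes over 38 s, if anything falls off the work surface, if the arm or the gripper's body presses on something with over 40 N, if the wrist force passes 120 N, or if a joint passes its speed limit or range.

### The arm

A 6-joint arm with a two-finger parallel gripper is mounted at the origin on the work surface; the furniture and walls round the work are solid. World frame = base frame: x ahead of the robot, y to its left, z up, the work surface at z = 0. Lengths are in m, angles in rad, forces in N, time in s.
With the tool pointing down it reaches from about 0.375 to 0.975 m from the base axis. Payload 3.8 kg.
Tool frame: the origin (TCP) lies at the very end of the fingers, on their centre line; the grasp point (between the pads) lies 19 mm behind it; z points along the fingers, y is the direction in which the jaws open and shut (so a half turn about z gives the same grasp; the last joint's range is limited). The gripper opens to 85 mm and grips with 20 to 120 N. Pads are 22 mm wide; open, the fingers measure 114 mm over their backs; the gripper's body (76 mm by 85 mm) begins 54 mm behind the grasp point. The pads swing forward as they close: fully open they stand 13 mm farther back than shut.
Start: joints at [-1.272, 0.264, 1.604, -0, 1.274, -0.037], TCP at [0.222, -0.637, 0.206] pointing down, gripper open.
Joint ranges: [-2.63, 2.63], [-0.94, 2.18], [0.31, 2.57], [-1.31, 4.45], [0, 2.66], [-2.55, 2.55]. Speed limits (rad/s): [2.57, 2.57, 3.14, 3.14, 3.14, 3.14].

### API

Orientations are given as a rotation vector (axis times angle).
In Python, from workcell import bot, viewer gives the robot as it stands.
- The arm moves only by the tool jog_arm, never from a script. Its argument "motion" is a list of rows, each an object of numbers: "dx", "dy", "dz": the shift along the world's x, y, z in cm; "turn": the turn about the world's z in rad. A call has 1 to 12 rows; each row shifts and turns the commanded pose from where the row before left it; what a row does not reach is not made up. A row lasts 1/12 s, in which the tool goes at most 41.7 mm and 7.16 degrees, less where a joint would pass 70% of its speed; a pose out of reach is approached as far as the arm can. A call is refused whole if a number of a shift passes 4.17 or a number of a turn 0.125, either way. A call with a gripper value outside its range is refused whole. "fingers" is the finger opening in cm, from 0 to 8.54, set as the call begins (left out, the last holds). The fingers move at their own pace and stop on an object; "grip_force" is the grip in N (left out, the last holds). Time passes only in rows, so rows that do not move let the fingers close. It gives the time, the measured TCP pose, the force and the opening at its end, in the units of the state.
- bot.read_state(): the state, without advancing time (a new reading comes with each control period).
- viewer.read_camera(name): name is "scene" or "top" or "wrist"; returns (picture, depth): 400x640x3 uint8, red, green, blue; 400x640 float32, m along the optical axis (not along the pixel's ray), 0 where there is no reading.
- viewer.camera_info(name): a dict with "vertical_fov" (degrees; the focal length in pixels is half the picture's height over the tangent of half this angle, whatever the lens; pixels are square), "cx", "cy" (the principal point, pixels), "R" (3x3) and "t" (3): a world point X has camera coordinates R X + t. Camera axes: x right, y down, z forward; pixel columns grow to the right and rows downward; lengths in m; the calibration is good to about 2 mm. A picture is of the moment at which its call begins: read the wrist's pose just before it. camera_info takes no time and is no camera call; for the wrist camera it gives the pose at the moment of the call.
- bot.finish_job(): hands the job in, once; it reports no verdict.
The state is a dict: "time": time; "q": joint angles; "joint_vel": joint speeds; "joint_torque": joint torques, N m; "tool_pos": TCP position; "tcp_rot": TCP orientation; "wrist_force": force on the tool from outside, world axes, zero at the start; "torque": the same for the moment, N m; "width": opening from 0.0 (shut) to 1.0 (fully open).
Only numpy, scipy, OpenCV 4.12 (cv2) and the standard library are available. Lean on these libraries where they do the work, as an engineer would, in place of code of your own. Each camera call takes 0.05 s, during which the arm holds its last target. There are 200 camera calls.

## Working session

There is one attempt and no reset: what is moved stays moved. The work goes in short steps, Python scripts to look and compute and a tool call to move; the robot and the scene stay as the last step left them, time stands still between calls to the robot, and variables do not carry over. Pictures are saved under pics/ and viewed, about 8 in all and at most 12, crops included, and the job is handed in when it is done.

Besides the shell and the picture viewer there is one more tool, called as a command line: name --argument value ..., lists and objects as JSON in quotes. jog_arm: Moves the arm, as the interface text tells. Its arguments: {"type":"object","properties":{"motion":{"type":"array"},"fingers":{"type":"number"},"grip_force":{"type":"number"}},"required":["motion"]}

```bash
mkdir -p pics; cat > h.py <<'E'
import numpy as np,cv2
from workcell import bot,viewer
def snap(n,f):
    i=viewer.camera_info(n);p,d=viewer.read_camera(n)
    cv2.imwrite(f'pics/{f}.png',p[:,:,::-1]);np.savez(f'pics/{f}.npz',p=p,d=d,R=i['R'],t=i['t'],k=[200/np.tan(np.radians(i['vertical_fov']/2)),i['cx'],i['cy']])
def world(f):
    z=np.load(f'pics/{f}.npz');F,cx,cy=z['k'];d=z['d']
    v,u=np.mgrid[:400,:640]
    c=np.stack([(u-cx)/F*d,(v-cy)/F*d,d],-1)
    return z['p'],d,(c-z['t'])@z['R']
E
python3 - <<'E'
from h import *
snap('scene','s0');snap('top','t0')
s=bot.read_state();print(s['time'],s['tool_pos'],s['tcp_rot'],s['wrist_force'])
a=cv2.imread('pics/s0.png');b=cv2.imread('pics/t0.png')
cv2.imwrite('pics/both0.png',cv2.resize(np.vstack([a,b]),(480,600)))
for f in('s0','t0'):
    p,d,X=world(f);h=cv2.cvtColor(p,cv2.COLOR_RGB2HSV).astype(int);H,S,V=h[...,0],h[...,1],h[...,2]
    for n,m in dict(red=((H<5)|(H>174)),yel=(H>22)&(H<34),org=(H>8)&(H<18),blue=(H>100)&(H<125)).items():
        m=m&(S>140)&(V>80)&(d>0)
        k,l,st,c=cv2.connectedComponentsWithStats(m.astype(np.uint8))
        for i in range(1,k):
            if st[i,4]>40: print(f,n,st[i],np.median(X[l==i],0).round(3),np.percentile(X[l==i],[5,95],axis=0).round(3).tolist())
E
```

```text
0.1 [ 0.22218747 -0.63662382  0.20436675] [-3.09541473e+00 -5.24597529e-01  4.18197319e-04] [ 0.27211434 -0.03214017 -0.16134736]
s0 red [335 126  23  40 402] [0.471 0.253 0.127] [[0.452, 0.244, 0.103], [0.492, 0.262, 0.151]]
s0 yel [386 189  22  16 218] [0.605 0.265 0.106] [[0.592, 0.254, 0.103], [0.616, 0.278, 0.108]]
s0 yel [ 74 223  23  11  50] [ 0.309 -0.202  0.019] [[0.304, -0.219, 0.017], [0.315, -0.182, 0.022]]
s0 yel [279 224  24  19 273] [0.583 0.075 0.106] [[0.57, 0.063, 0.103], [0.594, 0.089, 0.108]]
s0 blue [239 153  25  42 478] [0.449 0.075 0.127] [[0.429, 0.066, 0.103], [0.47, 0.083, 0.151]]
t0 red [240 227  12   5  44] [0.448 0.252 0.152] [[0.445, 0.244, 0.15], [0.45, 0.26, 0.154]]
t0 red [420 253  33  18 177] [ 0.412 -0.089  0.016] [[0.4, -0.118, 0.013], [0.425, -0.065, 0.019]]
t0 yel [236 135  17  17 261] [0.603 0.267 0.105] [[0.59, 0.255, 0.102], [0.615, 0.28, 0.108]]
t0 yel [345 152  17  16 255] [0.58  0.078 0.105] [[0.567, 0.064, 0.103], [0.593, 0.09, 0.107]]
t0 yel [481 294  29  29 304] [ 0.329 -0.195  0.018] [[0.306, -0.224, 0.016], [0.353, -0.175, 0.021]]
t0 org [232 179   3  14  41] [0.539 0.291 0.041] [[0.528, 0.29, 0.039], [0.55, 0.294, 0.044]]
t0 blue [351 245  11   5  45] [0.425 0.076 0.152] [[0.423, 0.068, 0.15], [0.429, 0.083, 0.155]]
t0 blue [578 299  29  29 573] [ 0.323 -0.385  0.014] [[0.303, -0.407, 0.011], [0.345, -0.363, 0.017]]
```

View pics/s0.png

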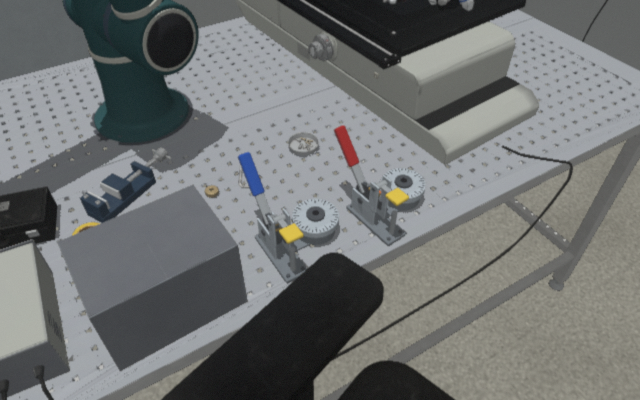

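View pics/t0.png

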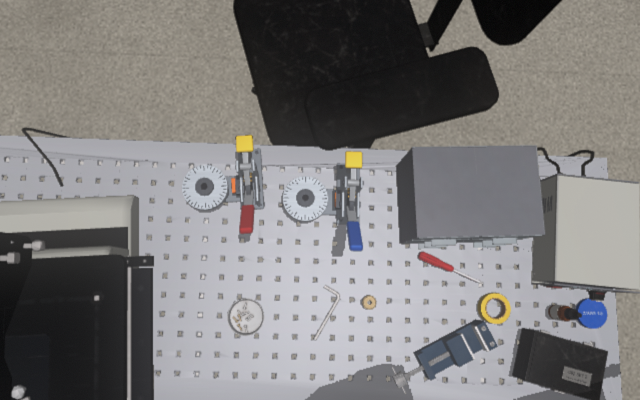

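The scene and top views show the red lever (top px 246,220) with its yellow key (244,143). The blue unit stands beside it on the robot's right (lever 354,236, key 353,159), with the grey box (470,195) further right. Next I check obstacle heights and refine the axis.

```bash
python3 - <<'E'
from h import *
p,d,X=world('t0');P=X[d>0]
for y in np.arange(-.7,.55,.1):
    r=[]
    for x in np.arange(.2,.8,.1):
        m=(abs(P[:,0]-x-.05)<.05)&(abs(P[:,1]-y-.05)<.05);r.append(round(float(P[m,2].max()),2) if m.any() else None)
    print(round(y,1),r)
for f in('s0','t0'):
    p,d,X=world(f);h=cv2.cvtColor(p,cv2.COLOR_RGB2HSV).astype(int)
    m=((h[...,0]<6)|(h[...,0]>172))&(h[...,1]>120)&(d>0)&(X[...,2]>.09)&(X[...,1]>.2)&(X[...,0]<.52)
    Q=X[m];print(f,len(Q),Q.mean(0).round(3))
    for z in(.10,.11,.12,.13,.14,.15):
        q=Q[abs(Q[:,2]-z)<.005]
        if len(q):print(z,len(q),q.mean(0).round(4),q.min(0).round(3),q.max(0).round(3))
E
```

```text
-0.7 [-0.79, -0.79, -0.79, -0.8, None, None, -0.79]
-0.6 [-0.8, -0.79, -0.79, -0.79, None, None, -0.79]
-0.5 [0.01, 0.1, 0.1, 0.1, 0.01, None, -0.79]
-0.4 [0.06, 0.1, 0.1, 0.1, 0.04, None, -0.79]
-0.3 [0.06, 0.1, 0.15, 0.15, 0.15, 0.06, 0.17]
-0.2 [0.05, 0.05, 0.15, 0.15, 0.15, 0.07, 0.07]
-0.1 [0.05, 0.01, 0.15, 0.15, 0.07, 0.07, 0.06]
-0.0 [0.01, 0.02, 0.16, 0.11, 0.07, 0.07, -0.24]
0.1 [0.01, 0.01, 0.05, 0.05, 0.07, 0.07, -0.24]
0.2 [0.02, 0.02, 0.16, 0.11, 0.11, -0.24, -0.24]
0.3 [0.23, 0.22, 0.21, 0.05, 0.01, None, -0.26]
0.4 [0.35, 0.38, 0.32, 0.05, 0.01, None, -0.78]
0.5 [0.35, 0.37, 0.37, 0.05, 0.01, None, -0.79]
s0 416 [0.472 0.253 0.127]
0.1 46 [0.4918 0.2548 0.1022] [0.487 0.245 0.097] [0.496 0.266 0.105]
0.11 68 [0.4856 0.2545 0.1104] [0.478 0.244 0.105] [0.491 0.266 0.115]
0.12 75 [0.478  0.2533 0.12  ] [0.469 0.243 0.115] [0.486 0.265 0.125]
0.13 79 [0.4692 0.2527 0.1299] [0.461 0.243 0.125] [0.478 0.262 0.135]
0.14 75 [0.4609 0.2516 0.1401] [0.452 0.243 0.135] [0.468 0.263 0.145]
0.15 72 [0.453  0.2512 0.1495] [0.447 0.242 0.145] [0.46  0.263 0.155]
t0 304 [0.467 0.254 0.132]
0.1 18 [0.4921 0.257  0.1026] [0.489 0.249 0.098] [0.495 0.266 0.105]
0.11 42 [0.4865 0.256  0.11  ] [0.483 0.248 0.106] [0.492 0.265 0.114]
0.12 47 [0.4784 0.2551 0.1197] [0.474 0.246 0.115] [0.484 0.264 0.125]
0.13 45 [0.4701 0.2543 0.1297] [0.465 0.245 0.125] [0.475 0.264 0.134]
0.14 55 [0.4622 0.2536 0.1395] [0.457 0.245 0.135] [0.467 0.263 0.145]
0.15 96 [0.4501 0.2527 0.1504] [0.444 0.244 0.145] [0.459 0.262 0.155]
```

jog_arm --motion '[{"dz": 3, "dx": 2}, {"dz": 3, "dx": 2, "turn": -0.12}, {"dx": 2, "dy": 3, "turn": -0.12}, {"dx": 2, "dy": 3}, {"dx": 2, "dy": 3}, {"dx": 2, "dy": 3}, {"dx": 2, "dy": 3}, {"dx": 2, "dy": 3}]' --fingers 0

```text
validation failed for argument at $.mo...
```

```bash
python3 - <<'E'
from h import *
p,d,X=world('t0');P=X[d>0]
for y in np.arange(.28,.48,.02):
    r=[]
    for x in np.arange(.1,.6,.05):
        m=(abs(P[:,0]-x-.025)<.025)&(abs(P[:,1]-y-.01)<.01);r.append(round(float(P[m,2].max()),2) if m.any() else None)
    print(round(y,2),r)
E
```

```text
0.28 [-0.8, 0.0, 0.0, 0.02, 0.02, 0.01, 0.01, 0.01, 0.05, 0.11]
0.3 [-0.8, 0.0, 0.01, 0.01, 0.0, 0.0, 0.01, 0.0, 0.05, 0.04]
0.32 [None, 0.01, 0.01, 0.0, 0.01, 0.01, 0.0, 0.04, 0.05, 0.05]
0.34 [None, 0.0, 0.01, 0.0, 0.0, 0.0, 0.0, 0.05, 0.05, 0.05]
0.36 [-0.79, 0.2, 0.22, 0.22, 0.22, 0.22, 0.0, 0.04, 0.05, 0.04]
0.38 [None, 0.0, 0.23, 0.22, 0.22, 0.22, 0.21, 0.0, 0.04, 0.04]
0.4 [None, 0.01, 0.23, 0.24, 0.23, 0.23, 0.0, 0.01, 0.01, 0.01]
0.42 [-0.79, 0.0, 0.24, 0.23, 0.23, 0.23, 0.01, 0.0, 0.01, 0.01]
0.44 [None, None, 0.23, 0.23, 0.23, 0.23, 0.16, 0.01, 0.01, 0.01]
0.46 [None, None, 0.23, 0.23, 0.23, 0.23, 0.16, 0.07, 0.05, 0.01]
```

jog_arm --motion '[{"dx": 2, "dy": 0, "dz": 3, "turn": 0}, {"dx": 2, "dy": 0, "dz": 3, "turn": -0.12}, {"dx": 2, "dy": 3, "dz": 0, "turn": -0.12}, {"dx": 2, "dy": 3, "dz": 0, "turn": 0}, {"dx": 2, "dy": 3, "dz": 0, "turn": 0}, {"dx": 2, "dy": 3, "dz": 0, "turn": 0}, {"dx": 2, "dy": 3, "dz": 0, "turn": 0}, {"dx": 2, "dy": 3, "dz": 0, "turn": 0}]' --fingers 0

```text
time: 0.77
tool_pos: [0.3829, -0.4555, 0.2649]
tcp_rot: [-3.137, -0.15, 0.001]
wrist_force: [0.9, 0.0, 0.4]
width: -0.005
```

jog_arm --motion '[{"dx": 0.5, "dy": 3.9, "dz": 0, "turn": 0}, {"dx": 0.5, "dy": 3.9, "dz": 0, "turn": 0}, {"dx": 0.5, "dy": 3.9, "dz": 0, "turn": 0}, {"dx": 0.5, "dy": 3.9, "dz": 0, "turn": 0}, {"dx": 0.5, "dy": 3.9, "dz": 0, "turn": 0}, {"dx": 0.5, "dy": 3.9, "dz": 0, "turn": 0}, {"dx": 0.5, "dy": 3.9, "dz": 0, "turn": 0}, {"dx": 0.5, "dy": 3.9, "dz": 0, "turn": 0}, {"dx": 0.5, "dy": 3.9, "dz": 0, "turn": 0}, {"dx": 0.5, "dy": 3.9, "dz": 0, "turn": 0}, {"dx": 0.5, "dy": 3.9, "dz": 0, "turn": 0}, {"dx": 0.5, "dy": 3.9, "dz": 0, "turn": 0}]'

```text
time: 1.77
tool_pos: [0.4419, 0.0126, 0.2654]
tcp_rot: [3.138, 0.15, 0.0]
wrist_force: [0.9, -0.1, 0.2]
width: 0.004
```

jog_arm --motion '[{"dx": 0.5, "dy": 3.9, "dz": 0, "turn": 0}, {"dx": 0.5, "dy": 3.9, "dz": 0, "turn": 0}, {"dx": 0.5, "dy": 3.9, "dz": 0, "turn": 0}, {"dx": 0.5, "dy": 3.9, "dz": 0, "turn": 0}, {"dx": 0.5, "dy": 3.9, "dz": 0, "turn": 0}, {"dx": 0.5, "dy": 3.9, "dz": 0, "turn": 0}, {"dx": 0, "dy": 0, "dz": 0, "turn": 0}, {"dx": 0, "dy": 0, "dz": 0, "turn": 0}]'

```text
time: 2.43
tool_pos: [0.4718, 0.2463, 0.2646]
tcp_rot: [3.137, 0.156, -0.003]
wrist_force: [0.1, -0.3, -0.4]
width: 0.004
```

jog_arm --motion '[{"dx": 0, "dy": 0.7, "dz": -3, "turn": 0.05}, {"dx": 0, "dy": 0, "dz": -3, "turn": 0}, {"dx": 0, "dy": 0, "dz": -3, "turn": 0}, {"dx": 0, "dy": 0, "dz": -2, "turn": 0}, {"dx": 0, "dy": 0, "dz": 0, "turn": 0}, {"dx": 0, "dy": 0, "dz": 0, "turn": 0}]'

```text
time: 2.93
tool_pos: [0.4713, 0.2499, 0.1544]
tcp_rot: [3.132, 0.227, -0.005]
wrist_force: [-0.0, -0.4, 0.2]
width: 0.006
```

```bash
python3 - <<'E'
from h import *
snap('scene','s1');snap('wrist','w1');print(bot.read_state()['tool_pos'])
a=cv2.imread('pics/s1.png')[80:260,220:460];b=cv2.imread('pics/w1.png')
cv2.imwrite('pics/c1.png',np.hstack([cv2.resize(a,(400,300)),cv2.resize(b,(400,300))]))
E
```

```text
[0.47365112 0.25139066 0.15739124]
```

View pics/c1.png

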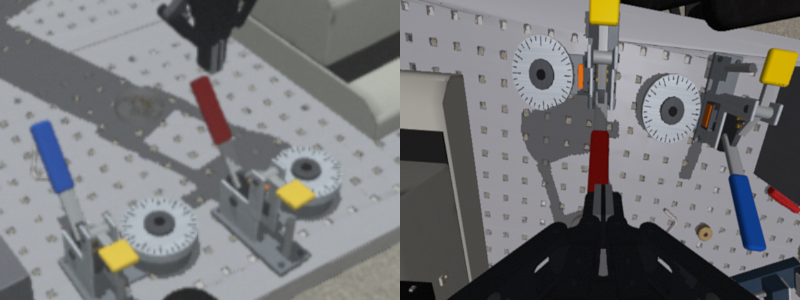

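The tips stand right over the red grip: px 212,65 in the left view, and centred on the bar at px 600,185 in the wrist view. Next I press along the arc.

jog_arm --motion '[{"dx": 0, "dy": 0.2, "dz": -1.4, "turn": 0}, {"dx": -0.8, "dy": 0, "dz": -1.2, "turn": 0}, {"dx": -0.8, "dy": -0.1, "dz": -1.2, "turn": 0}, {"dx": -0.7, "dy": 0, "dz": -1.2, "turn": 0}, {"dx": -0.5, "dy": -0.1, "dz": -1.2, "turn": 0}, {"dx": -0.5, "dy": 0, "dz": -1.2, "turn": 0}, {"dx": -0.3, "dy": -0.1, "dz": -1.2, "turn": 0}, {"dx": -0.3, "dy": 0, "dz": -1.2, "turn": 0}, {"dx": -0.2, "dy": 0, "dz": -1, "turn": 0}, {"dx": 0, "dy": 0, "dz": -0.7, "turn": 0}, {"dx": 0, "dy": 0, "dz": 0, "turn": 0}, {"dx": 0, "dy": 0, "dz": 0, "turn": 0}]'

```text
time: 4.03
tool_pos: [0.4312, 0.2505, 0.04]
tcp_rot: [3.133, 0.229, -0.002]
wrist_force: [0.7, 0.6, 1.0]
width: 0.003
```

```bash
python3 - <<'E'
from h import *
snap('scene','s2');snap('wrist','w2');s=bot.read_state();print(s['tool_pos'],s['wrist_force'])
a=cv2.imread('pics/s2.png')[80:260,220:460];b=cv2.imread('pics/w2.png')
cv2.imwrite('pics/c2.png',np.hstack([cv2.resize(a,(400,300)),cv2.resize(b,(400,300))]))
E
```

```text
[0.43194434 0.25080744 0.04088298] [-0.97675582 -0.42972775  0.91109659]
```

View pics/c2.png

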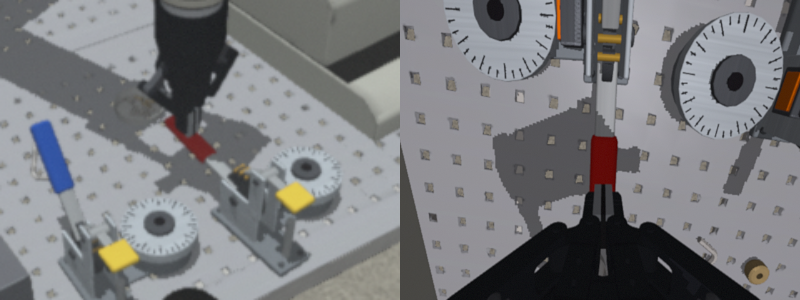

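The lever lies level under the tips (px 190,135), and the force is now small. I lift off and check its height.

jog_arm --motion '[{"dx": 0, "dy": 0, "dz": 1, "turn": 0}, {"dx": 0, "dy": 0, "dz": 2, "turn": 0}, {"dx": 0, "dy": 0, "dz": 3, "turn": 0}, {"dx": 0, "dy": 0, "dz": 3, "turn": 0}, {"dx": 0, "dy": 0, "dz": 3, "turn": 0}, {"dx": 0, "dy": 0, "dz": 3, "turn": 0}, {"dx": 0, "dy": 0, "dz": 0, "turn": 0}, {"dx": 0, "dy": 0, "dz": 0, "turn": 0}, {"dx": 0, "dy": 0, "dz": 0, "turn": 0}]'

```text
time: 4.88
tool_pos: [0.4315, 0.2507, 0.1911]
tcp_rot: [-3.133, -0.229, -0.002]
wrist_force: [-0.5, -0.2, -0.7]
width: -0.001
```

```bash
cat >> h.py <<'E'
def red(f):
    p,d,X=world(f);h=cv2.cvtColor(p,cv2.COLOR_RGB2HSV).astype(int)
    m=((h[...,0]<6)|(h[...,0]>172))&(h[...,1]>120)&(d>0)&(X[...,2]>.02)&(X[...,1]>.2)&(X[...,0]<.52)
    Q=X[m];print(f,len(Q),'mean',Q.mean(0).round(4),Q.min(0).round(3),Q.max(0).round(3))
E
python3 - <<'E'
from h import *
for n in('scene','top','wrist'):
    snap(n,n[0]+'3');red(n[0]+'3')
s=bot.read_state();print(s['tool_pos'],s['wrist_force'])
E
```

```text
s3 326 mean [0.4407 0.2493 0.0767] [0.404 0.238 0.063] [0.473 0.264 0.088]
t3 104 mean [0.4113 0.2471 0.0842] [0.402 0.24  0.078] [0.426 0.257 0.089]
w3 1776 mean [0.4389 0.2533 0.0757] [0.349 0.239 0.063] [0.474 0.417 0.225]
[0.43035228 0.25010254 0.18902292] [-0.67823333  0.38485609 -0.28101844]
```

```bash
python3 - <<'E'
from h import *
red('s2');red('w2')
p,d,X=world('s3');
for f in('s2','w2'):
    p,d,X=world(f);h=cv2.cvtColor(p,cv2.COLOR_RGB2HSV).astype(int)
    m=((h[...,0]<6)|(h[...,0]>172))&(h[...,1]>120)&(d>0)&(X[...,2]>.02)&(X[...,1]>.2)&(X[...,0]<.52)&(X[...,1]<.28)
    Q=X[m]
    for x in np.arange(.38,.5,.01):
        q=Q[abs(Q[:,0]-x)<.005]
        if len(q):print(f,round(x,2),len(q),q.mean(0).round(3),q[:,1:].min(0).round(3),q[:,1:].max(0).round(3))
z=np.load('pics/w3.npz')['p'];a=cv2.imread('pics/s3.png')[80:260,220:460]
w2=cv2.imread('pics/w2.png')[150:330,240:400]
cv2.imwrite('pics/c3.png',np.hstack([cv2.resize(a,(400,300)),cv2.resize(w2,(400,450))[:300]]))
E
```

```text
s2 217 mean [0.4444 0.2481 0.0633] [0.403 0.238 0.052] [0.473 0.263 0.071]
w2 2774 mean [0.4552 0.2543 0.0601] [0.433 0.242 0.054] [0.472 0.266 0.073]
s2 0.4 9 [0.404 0.243 0.068] [0.238 0.062] [0.249 0.071]
s2 0.41 20 [0.41  0.241 0.068] [0.238 0.063] [0.246 0.071]
s2 0.42 12 [0.42  0.24  0.065] [0.238 0.06 ] [0.242 0.068]
s2 0.43 17 [0.43  0.242 0.064] [0.239 0.06 ] [0.246 0.067]
s2 0.44 35 [0.441 0.248 0.064] [0.241 0.059] [0.26  0.067]
s2 0.45 44 [0.45  0.251 0.063] [0.242 0.057] [0.263 0.066]
s2 0.46 51 [0.46  0.251 0.061] [0.243 0.052] [0.262 0.065]
s2 0.47 29 [0.468 0.251 0.06 ] [0.244 0.054] [0.263 0.064]
w2 0.43 23 [0.434 0.261 0.062] [0.259 0.06 ] [0.263 0.064]
w2 0.44 526 [0.442 0.254 0.063] [0.242 0.059] [0.264 0.073]
w2 0.45 804 [0.45  0.254 0.061] [0.243 0.057] [0.264 0.064]
w2 0.46 838 [0.46  0.255 0.059] [0.243 0.055] [0.265 0.062]
w2 0.47 583 [0.468 0.255 0.058] [0.244 0.054] [0.266 0.06 ]
```

View pics/c3.png

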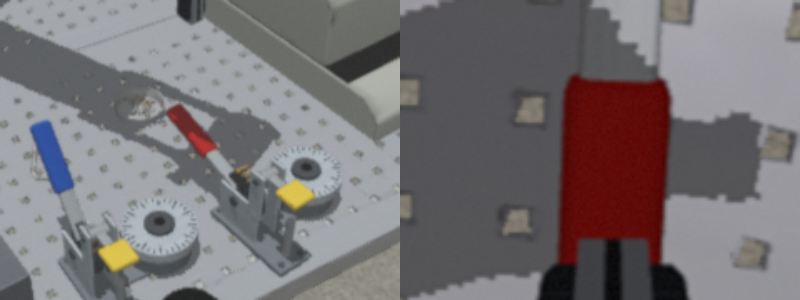

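```bash
python3 - <<'E'
from h import *
# fingertip points: near the tool axis
for f,zt in(('s1',.157),('s2',.041),('s3',.190),('t3',.190)):
    p,d,X=world(f)
    c=(.472,.2515) if f=='s1' else (.431,.2505)
    m=(d>0)&(np.hypot(X[...,0]-c[0],X[...,1]-c[1])<.03)&(p.max(-1)<110)
    Q=X[m];print(f,zt)
    for z in np.arange(.03,.26,.01):
        q=Q[abs(Q[:,2]-z)<.005]
        if len(q)>2:print(' ',round(z,2),len(q),q.mean(0).round(3),q.min(0).round(3),q.max(0).round(3))
a=cv2.imread('pics/s2.png')[130:190,300:390];b=cv2.imread('pics/s1.png')[80:180,300:400]
cv2.imwrite('pics/c4.png',np.hstack([cv2.resize(a,(450,300),interpolation=2),cv2.resize(b,(300,300),interpolation=2)]))
E
```

```text
s1 0.157
  0.09 35 [0.498 0.255 0.092] [0.489 0.249 0.086] [0.502 0.265 0.095]
  0.1 59 [0.492 0.255 0.1  ] [0.485 0.246 0.095] [0.497 0.267 0.105]
  0.11 68 [0.485 0.255 0.11 ] [0.476 0.245 0.105] [0.491 0.267 0.115]
  0.12 79 [0.477 0.253 0.12 ] [0.464 0.243 0.115] [0.487 0.264 0.125]
  0.13 65 [0.468 0.252 0.13 ] [0.46  0.243 0.125] [0.475 0.263 0.135]
  0.14 75 [0.46  0.252 0.14 ] [0.45  0.242 0.135] [0.47  0.263 0.145]
  0.15 69 [0.453 0.25  0.15 ] [0.447 0.242 0.145] [0.46  0.262 0.155]
  0.18 5 [0.472 0.244 0.183] [0.462 0.243 0.181] [0.478 0.245 0.184]
  0.19 64 [0.478 0.246 0.191] [0.465 0.236 0.185] [0.482 0.263 0.195]
  0.2 79 [0.477 0.245 0.2  ] [0.465 0.236 0.195] [0.483 0.266 0.205]
  0.21 85 [0.477 0.246 0.21 ] [0.464 0.236 0.205] [0.483 0.265 0.215]
  0.22 60 [0.48  0.249 0.22 ] [0.473 0.235 0.215] [0.485 0.274 0.225]
  0.23 141 [0.479 0.251 0.231] [0.46  0.225 0.225] [0.487 0.28  0.235]
  0.24 119 [0.478 0.25  0.239] [0.46  0.226 0.235] [0.488 0.281 0.245]
  0.25 136 [0.48  0.246 0.25 ] [0.457 0.23  0.245] [0.49  0.281 0.255]
s2 0.041
  0.05 3 [0.453 0.244 0.054] [0.
[... 1103 characters left out ...]
3 0.238 0.241] [0.43  0.221 0.236] [0.461 0.263 0.244]
  0.25 14 [0.455 0.242 0.247] [0.442 0.223 0.245] [0.461 0.261 0.25 ]
s3 0.19
  0.07 27 [0.447 0.252 0.073] [0.429 0.24  0.065] [0.459 0.264 0.075]
  0.08 148 [0.429 0.25  0.08 ] [0.406 0.238 0.075] [0.455 0.262 0.085]
  0.09 23 [0.41  0.25  0.086] [0.403 0.242 0.085] [0.421 0.257 0.088]
  0.22 21 [0.438 0.248 0.222] [0.429 0.243 0.219] [0.442 0.259 0.225]
  0.23 76 [0.437 0.247 0.23 ] [0.425 0.236 0.225] [0.443 0.265 0.235]
  0.24 89 [0.437 0.246 0.24 ] [0.427 0.236 0.235] [0.444 0.267 0.245]
  0.25 85 [0.437 0.247 0.25 ] [0.426 0.236 0.245] [0.443 0.265 0.255]
t3 0.19
  0.08 5 [0.419 0.25  0.08 ] [0.41  0.241 0.078] [0.428 0.259 0.083]
```

View pics/c4.png

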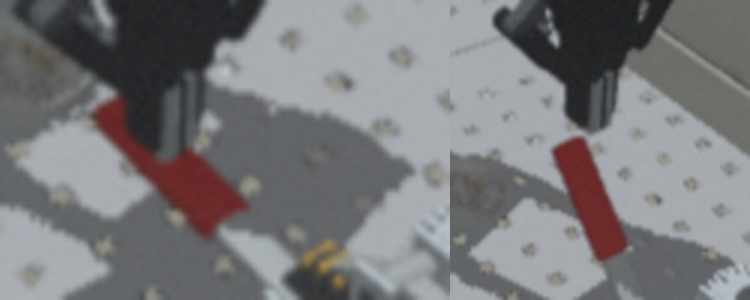

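The pictures show that the real fingertips stand about 27 mm above the reported TCP: tips at 0.183, 0.068 and 0.219 against readings of 0.157, 0.041 and 0.190. So the press only reached notch 2. I press again, deeper by that offset, and watch the force.

jog_arm --motion '[{"dx": 0, "dy": 0.2, "dz": -3, "turn": -0.04}, {"dx": 0, "dy": 0, "dz": -3, "turn": 0}, {"dx": 0, "dy": 0, "dz": -3, "turn": 0}, {"dx": 0, "dy": 0, "dz": -3, "turn": 0}, {"dx": 0, "dy": 0, "dz": -1, "turn": 0}, {"dx": 0, "dy": 0, "dz": -1, "turn": 0}, {"dx": 0, "dy": 0, "dz": -1, "turn": 0}, {"dx": 0, "dy": 0, "dz": -1, "turn": 0}, {"dx": 0, "dy": 0, "dz": -0.7, "turn": 0}, {"dx": 0, "dy": 0, "dz": 0, "turn": 0}, {"dx": 0, "dy": 0, "dz": 0, "turn": 0}]'

```text
time: 5.95
tool_pos: [0.432, 0.253, 0.0239]
tcp_rot: [-3.137, -0.166, -0.002]
wrist_force: [0.3, -0.0, 1.9]
width: -0.001
```

```bash
python3 - <<'E'
from h import *
snap('scene','s4');red('s4')
snap('wrist','w4');red('w4');s=bot.read_state();print(s['tool_pos'],s['wrist_force'])
E
```

```text
s4 205 mean [0.4409 0.2469 0.0498] [0.401 0.237 0.043] [0.47  0.263 0.06 ]
w4 2537 mean [0.4556 0.254  0.0476] [0.434 0.242 0.041] [0.472 0.266 0.056]
[0.43220967 0.25301451 0.0242603 ] [ 0.10081385 -0.27010933  0.27039065]
```

jog_arm --motion '[{"dx": 0, "dy": 0, "dz": -0.3, "turn": 0}, {"dx": 0, "dy": 0, "dz": -0.2, "turn": 0}, {"dx": 0, "dy": 0, "dz": 0, "turn": 0}]'

```text
time: 6.3
tool_pos: [0.4324, 0.2531, 0.019]
tcp_rot: [-3.136, -0.166, -0.003]
wrist_force: [0.0, 0.2, 2.3]
width: -0.0
```

```bash
python3 - <<'E'
from h import *
snap('scene','s5');red('s5')
snap('wrist','w5');red('w5');s=bot.read_state();print(s['tool_pos'],s['wrist_force'])
E
```

```text
s5 195 mean [0.4414 0.247  0.0453] [0.402 0.238 0.038] [0.471 0.264 0.05 ]
w5 2487 mean [0.4559 0.254  0.0439] [0.435 0.242 0.038] [0.472 0.266 0.051]
[0.43231753 0.25311054 0.01912084] [1.67589687 1.09800609 2.42177077]
```

Tip and bar are now at about 0.046, past the third catch. I lift off.

jog_arm --motion '[{"dx": 0, "dy": 0, "dz": 0.5, "turn": 0}, {"dx": 0, "dy": 0, "dz": 1, "turn": 0}, {"dx": 0, "dy": 0, "dz": 2, "turn": 0}, {"dx": 0, "dy": 0, "dz": 3, "turn": 0}, {"dx": 0, "dy": 0, "dz": 3, "turn": 0}, {"dx": 0, "dy": 0, "dz": 3, "turn": 0}, {"dx": 0, "dy": 0, "dz": 3, "turn": 0}, {"dx": 0, "dy": 0, "dz": 0, "turn": 0}, {"dx": 0, "dy": 0, "dz": 0, "turn": 0}, {"dx": 0, "dy": 0, "dz": 0, "turn": 0}]'

```text
time: 7.23
tool_pos: [0.4308, 0.2524, 0.1735]
tcp_rot: [3.137, 0.166, -0.001]
wrist_force: [-0.5, -0.3, -1.1]
width: 0.001
```

```bash
python3 - <<'E'
from h import *
snap('scene','s6');red('s6');snap('top','t6');red('t6')
snap('wrist','w6');red('w6');s=bot.read_state();print(s['time'],s['tool_pos'],s['wrist_force'])
a=cv2.imread('pics/s6.png')[80:260,220:460];b=cv2.imread('pics/t6.png')[120:270,160:360]
cv2.imwrite('pics/c6.png',np.hstack([cv2.resize(a,(400,300)),cv2.resize(b,(400,300))]))
E
```

```text
s6 272 mean [0.4371 0.2484 0.0499] [0.398 0.238 0.042] [0.47  0.263 0.055]
t6 145 mean [0.4103 0.2473 0.049 ] [0.398 0.239 0.045] [0.43  0.257 0.056]
w6 1570 mean [0.4356 0.2528 0.0481] [0.387 0.239 0.043] [0.471 0.407 0.21 ]
7.3833 [0.43002991 0.25200529 0.17176488] [-0.39172122  0.80792104 -0.00175789]
```

View pics/c6.png

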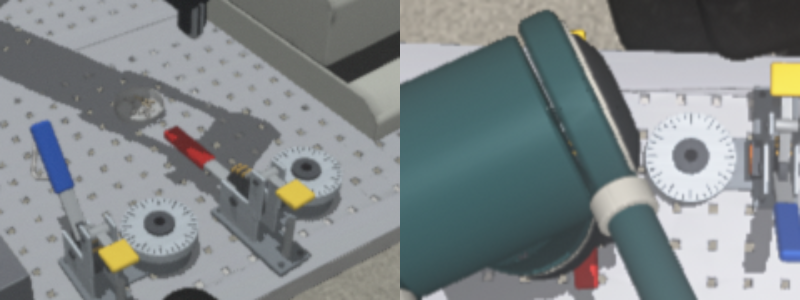

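The lever now rests in the third notch (bar about 0.050 m high, px 190,148) with the fingers clear, and the blue lever is untouched. Next is the key.

jog_arm --motion '[{"dx": 3, "dy": 0.3, "dz": 1, "turn": 0}, {"dx": 3, "dy": 0.3, "dz": 0, "turn": 0}, {"dx": 3, "dy": 0.3, "dz": 0, "turn": 0}, {"dx": 3, "dy": 0.3, "dz": 0, "turn": 0}, {"dx": 3, "dy": 0.2, "dz": 0, "turn": 0}, {"dx": 2.4, "dy": 0.2, "dz": 0, "turn": 0}, {"dx": 0, "dy": 0, "dz": -3, "turn": 0}, {"dx": 0, "dy": 0, "dz": -3, "turn": 0}, {"dx": 0, "dy": 0, "dz": -2.5, "turn": 0}, {"dx": 0, "dy": 0, "dz": 0, "turn": 0}, {"dx": 0, "dy": 0, "dz": 0, "turn": 0}]'

```text
time: 8.3
tool_pos: [0.6028, 0.2676, 0.095]
tcp_rot: [3.135, 0.166, -0.011]
wrist_force: [0.0, -0.5, 0.8]
width: 0.0
```

```bash
python3 - <<'E'
from h import *
snap('scene','s7');red('s7')
snap('wrist','w7');s=bot.read_state();print(s['time'],s['tool_pos'],s['wrist_force'])
p,d,X=world('s7');c=s['tool_pos']
m=(d>0)&(np.hypot(X[...,0]-c[0],X[...,1]-c[1])<.025)&(p.max(-1)<110);Q=X[m]
for z in np.arange(.1,.18,.01):
    q=Q[abs(Q[:,2]-z)<.005]
    if len(q)>2:print(' ',round(z,2),len(q),q.mean(0).round(3),q.min(0).round(3),q.max(0).round(3))
a=cv2.imread('pics/s7.png')[110:245,300:480];b=cv2.imread('pics/w7.png')
cv2.imwrite('pics/c7.png',np.hstack([cv2.resize(a,(400,300)),cv2.resize(b,(400,300))]))
E
```

```text
s7 276 mean [0.4362 0.2483 0.0498] [0.4   0.237 0.043] [0.47  0.263 0.054]
8.4 [0.60601138 0.26901519 0.09950931] [ 0.48768349  0.80445908 -0.31351463]
  0.1 16 [0.589 0.262 0.102] [0.581 0.252 0.1  ] [0.613 0.268 0.105]
  0.11 4 [0.592 0.269 0.106] [0.588 0.253 0.105] [0.599 0.279 0.106]
  0.12 3 [0.609 0.262 0.124] [0.607 0.262 0.123] [0.612 0.262 0.124]
  0.13 53 [0.609 0.264 0.131] [0.596 0.254 0.126] [0.614 0.281 0.135]
  0.14 75 [0.608 0.261 0.14 ] [0.596 0.253 0.135] [0.614 0.283 0.145]
  0.15 69 [0.61  0.263 0.149] [0.6   0.252 0.145] [0.615 0.282 0.155]
  0.16 47 [0.612 0.265 0.16 ] [0.608 0.253 0.156] [0.615 0.282 0.165]
  0.17 104 [0.611 0.268 0.171] [0.593 0.247 0.165] [0.617 0.293 0.175]
```

View pics/c7.png

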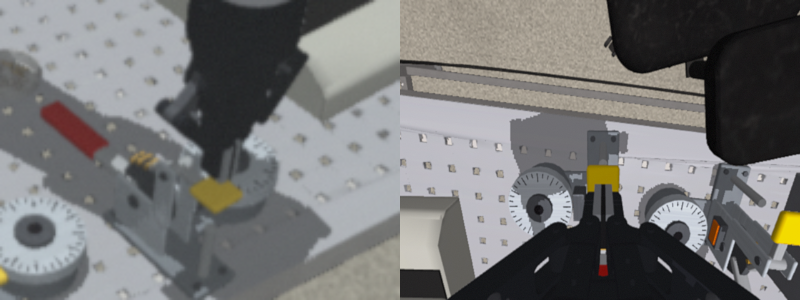

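The tips are centred over the yellow key (px 215,190 left), about 19 mm above it. I press 9–10 mm in and hold.

jog_arm --motion '[{"dx": 0, "dy": 0, "dz": -1, "turn": 0}, {"dx": 0, "dy": 0, "dz": -0.8, "turn": 0}, {"dx": 0, "dy": 0, "dz": -0.5, "turn": 0}, {"dx": 0, "dy": 0, "dz": -0.5, "turn": 0}, {"dx": 0, "dy": 0, "dz": -0.1, "turn": 0}, {"dx": 0, "dy": 0, "dz": 0, "turn": 0}, {"dx": 0, "dy": 0, "dz": 0, "turn": 0}, {"dx": 0, "dy": 0, "dz": 0, "turn": 0}, {"dx": 0, "dy": 0, "dz": 0, "turn": 0}, {"dx": 0, "dy": 0, "dz": 0, "turn": 0}, {"dx": 0, "dy": 0, "dz": 0, "turn": 0}, {"dx": 0, "dy": 0, "dz": 0, "turn": 0}]'

```text
time: 9.4
tool_pos: [0.6059, 0.2689, 0.07]
tcp_rot: [-3.137, -0.166, -0.002]
wrist_force: [4.0, 0.7, 3.3]
width: -0.001
```

```bash
python3 - <<'E'
from h import *
snap('scene','s8');red('s8');s=bot.read_state();print(s['time'],s['tool_pos'],s['wrist_force'])
E
```

```text
s8 402 mean [0.4719 0.2529 0.1265] [0.445 0.242 0.097] [0.496 0.266 0.154]
9.45 [0.60585499 0.26886582 0.06991646] [4.25654007 1.36660452 4.01888759]
```

The lever is back at home (mean 0.1265, the same as at the start). I hold a little longer, then lift away.

jog_arm --motion '[{"dx": 0, "dy": 0, "dz": 0, "turn": 0}, {"dx": 0, "dy": 0, "dz": 0, "turn": 0}, {"dx": 0, "dy": 0, "dz": 0, "turn": 0}, {"dx": 0, "dy": 0, "dz": 0, "turn": 0}, {"dx": 0, "dy": 0, "dz": 1, "turn": 0}, {"dx": 0, "dy": 0, "dz": 2, "turn": 0}, {"dx": 0, "dy": 0, "dz": 3, "turn": 0}, {"dx": 0, "dy": 0, "dz": 3, "turn": 0}, {"dx": 0, "dy": 0, "dz": 3, "turn": 0}, {"dx": 0, "dy": 0, "dz": 3, "turn": 0}, {"dx": 0, "dy": 0, "dz": 0, "turn": 0}, {"dx": 0, "dy": 0, "dz": 0, "turn": 0}]'

```text
time: 10.45
tool_pos: [0.6049, 0.2687, 0.2214]
tcp_rot: [-3.137, -0.166, -0.0]
wrist_force: [-0.6, -0.7, 0.4]
width: -0.001
```

```bash
python3 - <<'E'
from h import *
snap('scene','s9');red('s9');snap('wrist','w9');s=bot.read_state();print(s['time'],s['tool_pos'],s['wrist_force'])
for f in('s0','s9'):
    p,d,X=world(f);h=cv2.cvtColor(p,cv2.COLOR_RGB2HSV).astype(int)
    m=(h[...,0]>100)&(h[...,0]<125)&(h[...,1]>140)&(h[...,2]>80)&(d>0)&(X[...,2]>.09)&(abs(X[...,1]-.075)<.03);print(f,'blue',X[m].mean(0).round(4))
a=cv2.imread('pics/s9.png')[110:245,220:480];b=cv2.imread('pics/w9.png')[100:340,120:440]
cv2.imwrite('pics/c9.png',np.hstack([cv2.resize(a,(400,300)),cv2.resize(b,(400,300))]))
E
```

```text
s9 413 mean [0.4722 0.253  0.1265] [0.449 0.242 0.098] [0.496 0.266 0.155]
10.55 [0.60334889 0.26804325 0.21763943] [-0.07297858 -0.5365489  -0.87178478]
s0 blue [0.4494 0.0747 0.1272]
s9 blue [0.4494 0.0748 0.127 ]
```

View pics/c9.png

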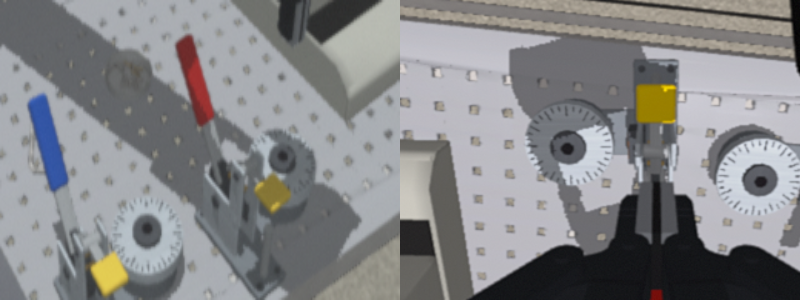

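The lever is up (px 195,80), the gripper is clear of everything, and no orange is visible beside the dial any more (px 620,130). I hand in.

```bash
python3 -c "
from h import *
print(bot.finish_job())"
```

```text
the job is handed in; nothing more can be done
None
```

I pressed the red lever into its third notch and let go. Then I held the yellow key down until the lever had sprung back up, moved clear and handed the job in at about 10.6 s of the 38 s allowed.

- **First press fell short:** it only caught the second notch. In the images the fingertips stood about 27 mm higher than the reported TCP. I pressed again, deeper by that amount.
- **Third notch:** with the fingers clear of everything, the lever rested with its bar about 50 mm high, as expected for the third notch (grip point at 52 mm).
- **Lever home:** after the key press, the red bar's mean height was 126.5 mm, against 127 mm at the start.
- **Blue lever:** it moved less than 1 mm by the camera.
- **Pad:** orange showed beside the dial in the first top and wrist pictures, but none shows in the last wrist picture. I could not measure how deep it went, so the 5 mm is inferred from the lever having passed the third notch.
- **Clear of contact:** the last wrist force was about 1 N, which is within the sensor's noise, and the gripper stood well above the unit.

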